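# Hook the pale tenon out of the trimming jig

## Robot

A 6-joint arm with a two-finger parallel gripper is mounted at the origin on the work surface. World frame = base frame: x ahead of the robot, y to its left, z up, the work surface at z = 0. Lengths are in m, angles in rad, forces in N, time in s.
With the tool pointing down it reaches from about 0.25 to 0.725 m from the base axis. Payload 4 kg.
Tool frame: the origin (TCP) lies at the very end of the fingers, on their centre line; the grasp point (between the pads) lies 19 mm behind it; z points along the fingers, y is the line along which they close (so a half turn about z gives the same grasp; the last joint's range is limited). The gripper opens to 85 mm and grips with 20 to 120 N. Pads are 22 mm wide; open, the fingers measure 114 mm over their backs; the gripper's body (76 mm by 85 mm) begins 54 mm behind the grasp point. The pads swing forward as they close: fully open they stand 13 mm farther back than shut.
Start: joints at [1.322, 0.241, 0.005, 1.335, 0, 1.571], TCP at [0.123, 0.485, 0.231] pointing down, gripper open.
Joint ranges: [-2.72, 2.72], [-1.05, 1.87], [-1.09, 1.28], [-1.99, 2.15], [-1.42, 1.44], [-3.14, 3.14]. Speed limits (rad/s): [2.79, 2.79, 3.14, 3.14, 3.14, 3.14].

## Interface

Orientations are given as a unit quaternion [x, y, z, w].
In Python, from workcell import telemetry, vision, workorder gives the robot as it stands.
- The arm moves only by the shell command python3 -m inch 'ROWS'. ROWS is JSON, a list of rows, each a list of 3 entries, a list of its own where there are three numbers: the turn, a rotation vector about the tool's x, y, z scaled (see below), then the shift along the tool's x, y, z scaled (see below), then the closure, from -1 (fully open) to 1 (shut). A call has 1 to 10 rows; each row shifts and turns the commanded pose from where the row before left it, along the tool's axes as they then stand; what a row does not reach is not made up. The controller multiplies each number of a shift by 0.3 m and each number of a turn by 360 degrees. A row lasts 1/12 s, in which the tool goes at most 41.7 mm and 7.16 degrees, less where a joint would pass 70% of its speed; a pose out of reach is approached as far as the arm can. A call with a number of a shift or a turn outside -1 to 1 is refused whole. A call with a gripper value outside its range is refused whole. The fingers move at their own pace and stop on an object; the grip force is fixed at half the most. Time passes only in rows, so rows that do not move let the fingers close. It gives the time, the measured TCP pose, the force, the opening and the grip force at its end, in the units of the state.
- telemetry.get_obs(): the state, without advancing time (a new reading comes with each control period).
- vision.camera(name): name is "scene" or "side" or "wrist"; returns a dict with "img" (420x560x3 uint8, red, green, blue), "fov_y" (degrees; the focal length in pixels is half the picture's height over the tangent of half this angle, whatever the lens; pixels are square), "cx", "cy" (the principal point, pixels), "D" ([k1, k2, p1, p2, k3] as OpenCV has them; the pictures are not rectified), "pose" (4x4, takes a point from camera to world coordinates). Camera axes: x right, y up, looking along -z (the intrinsics and any distortion apply to the point x, -y, -z); pixel columns grow to the right and rows downward; lengths in m; the calibration is good to about 2 mm. A picture is of the moment at which its call begins. There is no depth.
- workorder.job_done(): hands the job in; it is judged then, once.
The state is a dict: "clock": time; "joint_pos": joint angles; "joint_vel": joint speeds; "tau": joint torques, N m; "eef_pos": TCP position; "tool_rot": TCP orientation; "ft_force": force on the tool from outside, world axes, zero at the start; "ft_torque": the same for the moment, N m; "grip_width": finger opening in m; "grasp_force": force on a finger pad.
Only numpy, scipy, OpenCV 4.12 (cv2) and the standard library are available. Lean on these libraries where they do the work, as an engineer would, in place of code of your own. Each camera call takes 0.05 s, during which the arm holds its last target. There are 200 camera calls.

## Task

The pale boxwood tenon is down in one of the two narrow slots of the wooden trimming jig, too deep for fingers. Take the red-handled hooked pick from its rest, lower its hook into the slot behind the pale tenon, drag the tenon out through the open mouth until it lies wholly clear of the slot on the jig's apron, and leave the black tenon in its own slot undisturbed. Then lay the pick back on its rest just as it was.

Things in the scene. Friction and masses are not known exactly. Their poses are not given: they have to be found in the camera images.
- pick: Hooked pick, 100 g. Origin: lowest point of hook; x: from handle to hook, z up. Red handle x -175 to -75, 20 x 20 mm, axis at z 55; 7 mm steel shank at z 55 on to x 0, then straight down (hook). Grip at x -115 (near its balance). Starts level across a fixed dark rest (100 x 70 x 40 mm high, plus two 16 mm battens under the handle, 72 apart: fingers fit between), hook hanging 11 mm over the bench.
- pale_tenon: Pale yellow boxwood tenon, a plain bar 45 mm long (x) by 12 wide (y) by 14 high, about 15 g, loose on the floor of one of the jig's two slots, lying along the slot. Origin: centre of its underside.
- black_tenon: Black ebony tenon of the same size, on the floor of the other slot. Origin: centre of its underside. To be left where it is.
- jig: Fixed brown wooden jig. Origin: at bench level, mid-width, in the plane of the slot mouths; x: along the slots to their closed end, z up. Slots: 18 mm wide, centred at y +24 and -24, x 0 (open mouth) to 140 (rear wall, to 155), open above; floor z 10, jig top z 34. Apron before the mouths: x -104 to 0, 96 wide, level with the slot floors, with an 8 mm high lip round it.
There are look-alikes about, which are no part of the job. Leave any blue or turquoise look-alike of the pick alone.

How it is judged:
By the outcome, as a careful person would: the job done as asked, in the order asked, and still so for the second after the job is handed in, with the robot touching nothing.
It also fails if it takes over 48 s, if anything falls off the work surface, if the arm or the gripper's body presses on something with over 40 N, if the wrist force passes 120 N, or if a joint passes its speed limit or range.

## Working session

There is one attempt and no reset: what is moved stays moved. The work goes in short steps, Python scripts to look and compute and a shell command to move; the robot and the scene stay as the last step left them, time stands still between calls to the robot, and variables do not carry over. Pictures are saved under pics/ and viewed, at most 10 in all, crops included, and the job is handed in when it is done.

```bash
mkdir -p pics; cat > h.py <<'E'
import numpy as np,cv2
from workcell import telemetry,vision,workorder
from scipy.spatial.transform import Rotation as R
def snap(n,f):
    c=vision.camera(n); cv2.imwrite('pics/'+f,c['img'][:,:,::-1]); np.save('pics/'+f+'.npy',c,allow_pickle=True); return c
def load(f): return np.load('pics/'+f+'.npy',allow_pickle=True).item()
def K(c):
    f=c['img'].shape[0]/2/np.tan(np.radians(c['fov_y'])/2); return np.array([[f,0,c['cx']],[0,f,c['cy']],[0,0,1]])
def ray(c,px):
    u=cv2.undistortPoints(np.array(px,float).reshape(-1,1,2),K(c),np.array(c['D'],float)).reshape(-1,2)
    P=np.array(c['pose']); d=np.c_[u[:,0],-u[:,1],-np.ones(len(u))]@P[:3,:3].T
    return P[:3,3],d
def onz(c,px,z):
    o,d=ray(c,px); z=np.broadcast_to(z,len(d)); return o+d*((z-o[2])/d[:,2])[:,None]
def proj(c,X):
    P=np.array(c['pose']); p=(np.atleast_2d(X)-P[:3,3])@P[:3,:3]; p=p*[1,-1,-1]
    return cv2.projectPoints(p.reshape(-1,1,3),np.zeros(3),np.zeros(3),K(c),np.array(c['D'],float))[0].reshape(-1,2)
E
python3 - <<'E'
from h import *
a=snap('scene','s1.png');b=snap('side','d1.png')
for c in(a,b):print(c['fov_y'],c['cx'],c['cy'],c['D'],np.round(c['pose'],3).tolist())
o=telemetry.get_obs();print(o)
E
```

```text
43.43837107555747 280.20199510956974 210.12986177104003 [-0.20631768  0.          0.          0.          0.        ] [[-0.153, -0.692, 0.706, 1.246], [0.988, -0.099, 0.117, 0.009], [-0.011, 0.716, 0.698, 0.754], [0.0, 0.0, 0.0, 1.0]]
49.389380387594315 280.7429416551932 207.18862058168585 [-0.0496675  0.         0.         0.         0.       ] [[0.743, 0.431, -0.513, 0.005], [-0.669, 0.499, -0.55, -0.612], [0.019, 0.752, 0.659, 0.693], [0.0, 0.0, 0.0, 1.0]]
{'clock': 0.1, 'joint_pos': array([1.32202298e+00, 2.41350745e-01, 3.85610537e-03, 1.33518186e+00,
       2.94953173e-05, 1.57080227e+00]), 'joint_vel': array([-0.00158259, -0.00047717,  0.00135549, -0.00137746,  0.00136954,
        0.00125207]), 'tau': array([-6.40869894e-04, -3.73137259e+01,  2.53010023e+01,  1.08141743e-02,
        6.05742844e-05,  2.74979271e-06]), 'eef_pos': array([0.12296109, 0.48406711, 0.23049433]), 'tool_rot': array([ 1.24069078e-01,  9.92273138e-01, -9.30995300e-04, -1.31264033e-04]), 'ft_force': array([ 0.41782985, -0.56789995, -0.24566109]), 'ft_torque': array([-0.01677572,  0.01762047,  0.05638522]), 'grasp_force': 0.0, 'grip_width': 0.08581481269646163}
```

View pics/s1.png

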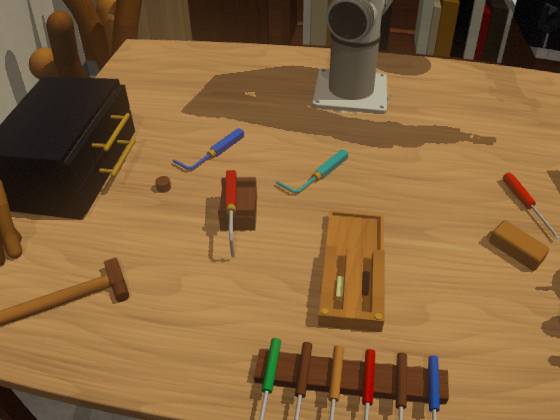

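View pics/d1.png

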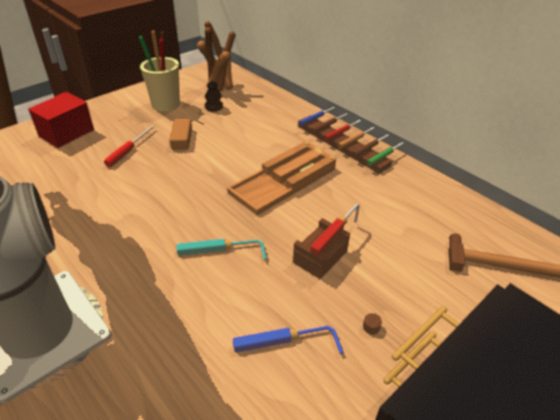

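Scene: the red-handled pick on its dark rest has its handle at (231,190) and its hook at (232,250). The jig is at (353,270), with the pale tenon at (340,288) and the black tenon at (366,284). 

Look-alikes: blue pick (210,150), turquoise pick (315,172), red screwdriver (520,190), red tool in the rack (369,375). The one on the dark rest, red with a hook, matches the description, so I'll check it in a close crop.

```bash
python3 - <<'E'
from h import *
a=load('s1.png')['img'][160:335,205:400,::-1]
cv2.imwrite('pics/s1c.png',cv2.resize(a,None,fx=4.1,fy=3.4,interpolation=cv2.INTER_CUBIC)[:, :800])
b=load('d1.png')['img'][130:280,220:380,::-1]
cv2.imwrite('pics/d1c.png',cv2.resize(b,None,fx=4,fy=4,interpolation=cv2.INTER_CUBIC))
E
```

```text
(no output)
```

View pics/s1c.png

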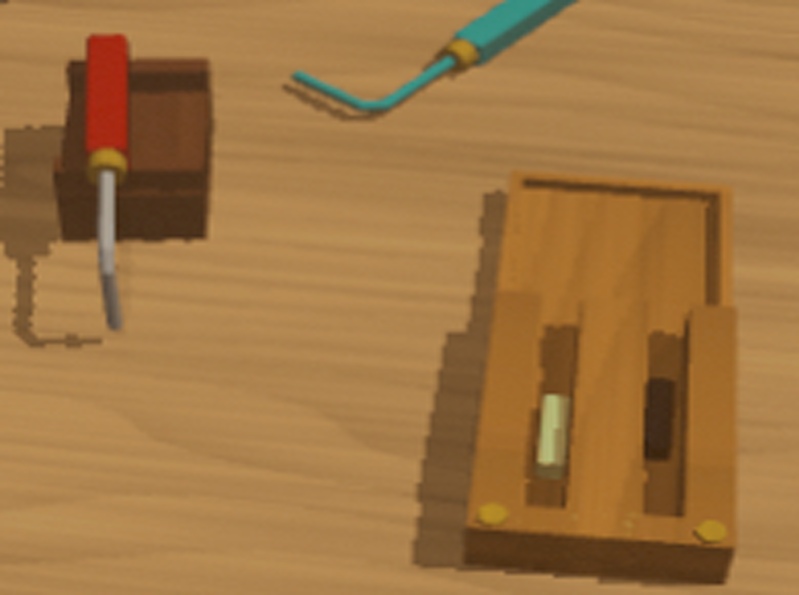

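View pics/d1c.png

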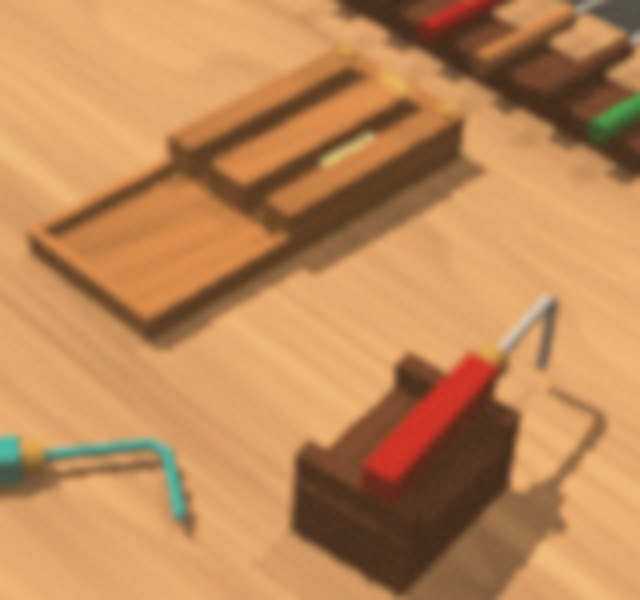

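Close crop: red handle, grey shank and downward hook, lying across the dark rest — this is the pick. The pale tenon's top runs (557,394)–(551,467) in the scene crop, in the left slot (y −24).

```bash
cat > fit.py <<'E'
from h import *
from scipy.optimize import least_squares
A=load('s1.png');B=load('d1.png')
sa=lambda p:np.array(p)/[4.1,3.4]+[205,160]
sb=lambda p:np.array(p)/4+[220,130]
def fit(obs,x0):
    def W(x,p): c,s=np.cos(x[2]),np.sin(x[2]); p=np.array(p)/1e3; return np.array([x[0]+c*p[0]-s*p[1],x[1]+s*p[0]+c*p[1],p[2]])
    f=lambda x:np.concatenate([proj(c,W(x,p))[0]-q for c,p,q in obs])
    r=least_squares(f,x0,loss='soft_l1'); print(np.round(r.x,4),np.round(f(r.x).reshape(-1,2),1).tolist()); return r.x
jig=[(A,(155,-48,34),sa((470,530))),(A,(155,48,34),sa((735,548))),(A,(0,-48,34),sa((500,292))),(A,(0,48,34),sa((736,308))),(A,(-104,-48,18),sa((513,172))),(A,(-104,48,18),sa((733,190))),
(B,(155,-48,34),sb((463,120))),(B,(155,48,34),sb((345,50))),(B,(0,48,34),sb((170,140))),(B,(-104,48,18),sb((32,237))),(B,(-104,-48,18),sb((150,322)))]
J=fit(jig,[.6,.05,0])
o=11
pick=[(A,(-175,0,65+o),sa((107,36))),(A,(-75,0,65+o),sa((106,152))),(A,(0,0,58+o),sa((107,272))),(A,(0,0,o),sa((115,328))),
(B,(-175,0,65+o),sb((383,465))),(B,(-75,0,65+o),sb((483,360))),(B,(0,0,58+o),sb((551,297))),(B,(0,0,o),sb((543,367)))]
P=fit(pick,[.6,-.15,0])
t=onz(A,[sa((557,394)),sa((551,467)),sa((659,380)),sa((657,460))],.024)
c,s=np.cos(J[2]),np.sin(J[2])
print('tenon in jig',np.round((t[:,:2]-J[:2])@np.array([[c,-s],[s,c]])*1e3,1).tolist(), np.round(t,4).tolist())
np.save('fit.npy',np.array([J,P]))
E
python3 fit.py
```

```text
[0.5941 0.038  0.0256] [[2.2, -1.0], [-3.9, -1.1], [1.2, -0.9], [-4.1, -1.2], [0.9, 1.2], [-4.7, -0.2], [-1.1, -3.4], [1.0, -1.5], [0.9, -0.9], [2.5, -2.2], [-0.1, -3.6]]
[ 0.6298 -0.1823  0.2188] [[-0.5, -0.8], [-0.4, -0.7], [-0.4, -4.1], [0.1, 0.6], [-1.0, 0.1], [0.6, -2.7], [0.8, -3.7], [-0.7, -1.1]]
tenon in jig [[61.6, -20.9], [108.7, -21.0], [47.4, 22.9], [99.6, 23.0]] [[0.6562, 0.0187, 0.024], [0.7034, 0.0198, 0.024], [0.6409, 0.0621, 0.024], [0.6931, 0.0636, 0.024]]
```

```bash
cat >> fit.py <<'E'
print('---')
def tri(qa,qb):
    oa,da=ray(A,[sa(qa)]);ob,db=ray(B,[sb(qb)]);da=da[0]/np.linalg.norm(da);db=db[0]/np.linalg.norm(db)
    s=np.linalg.lstsq(np.c_[da,-db],ob-oa,rcond=None)[0];p=oa+s[0]*da;q=ob+s[1]*db
    return np.round((p+q)/2,4),round(np.linalg.norm(p-q)*1e3,1)
for n,a,b in [('rear',(107,36),(383,465)),('front',(106,152),(483,360)),('bend',(107,272),(551,297)),('tip',(115,328),(543,367)),
 ('jr-',(470,530),(463,120)),('jr+',(735,548),(345,50)),('m+',(736,308),(170,140)),('a+',(733,190),(32,237)),('a-',(513,172),(150,322))]: print(n,*tri(a,b))
E
python3 fit.py|sed -n '/---/,$p'
```

```text
---
rear [ 0.4609 -0.2198  0.075 ] 1.9
front [ 0.5539 -0.1994  0.0712] 1.3
bend [ 0.63   -0.1822  0.0584] 0.4
tip [ 0.6285 -0.1841  0.0103] 2.5
jr- [ 0.7489 -0.0106  0.0273] 2.4
jr+ [0.747  0.0951 0.0285] 4.5
m+ [0.5928 0.0922 0.0297] 4.7
a+ [0.484  0.0911 0.0114] 5.8
a- [ 0.4861 -0.0164  0.0142] 4.1
```

```bash
python3 -m inch '[[[0,0,-0.0186],[0,0,0],-1],[[0,0,-0.0186],[0,0,0],-1],[[0,0,-0.0186],[0,0,0],-1],[[0,0,-0.0187],[0,0,0],-1],[[0,0,0],[-0.039,-0.127,0],-1],[[0,0,0],[-0.039,-0.127,0],-1],[[0,0,0],[-0.039,-0.127,0],-1],[[0,0,0],[-0.039,-0.127,0],-1],[[0,0,0],[-0.039,-0.127,0],-1],[[0,0,0],[-0.039,-0.127,0],-1]]'
python3 -c "
from h import *
o=telemetry.get_obs();print(o['joint_pos'])"
```

```text
clock: 0.93
eef_pos: [0.2415, 0.2748, 0.231]
tool_rot: [-0.11, 0.994, -0.0, -0.0]
ft_force: [1.9, 0.4, -0.1]
grip_width: 0.085
grasp_force: 0.0
[ 8.50009508e-01 -2.61866555e-02 -2.99586217e-01  1.29797534e+00
 -1.67886995e-04  6.29692570e-01]
```

```bash
python3 -m inch '[[[0,0,0],[-0.039,-0.126,0],-1],[[0,0,0],[-0.039,-0.126,0],-1],[[0,0,0],[-0.039,-0.126,0],-1],[[0,0,0],[-0.039,-0.126,0],-1],[[0,0,0],[-0.039,-0.126,0],-1],[[0,0,0],[-0.039,-0.126,0],-1],[[0,0,0],[-0.039,-0.126,0],-1],[[0,0,0],[-0.039,-0.126,0],-1],[[0,0,0],[-0.039,-0.126,0],-1],[[0,0,0],[-0.039,-0.126,0],-1]]'
python3 -m inch '[[[0,0,0],[-0.039,-0.126,0],-1],[[0,0,0],[-0.039,-0.126,0],-1],[[0,0,0],[-0.039,-0.126,0],-1],[[0,0,0],[0,0,0],-1],[[0,0,0],[0,0,0],-1]]'
python3 - <<'E'
from h import *
c=snap('wrist','w1.png')
o=telemetry.get_obs();print(o['joint_pos'],o['eef_pos'],o['tool_rot']);print(np.round(c['pose'],3).tolist())
J,P=np.load('fit.npy')
E
```

```text
clock: 1.77
eef_pos: [0.438, -0.0688, 0.231]
tool_rot: [-0.109, 0.994, 0.0, -0.0]
ft_force: [0.6, 1.2, 0.4]
grip_width: 0.0857
grasp_force: 0.0
clock: 2.18
eef_pos: [0.4967, -0.1713, 0.2297]
tool_rot: [-0.108, 0.994, 0.001, -0.001]
ft_force: [0.1, -0.8, 0.1]
grip_width: 0.0853
grasp_force: 0.0
[-3.30454569e-01  2.91922095e-01  7.06497336e-02  1.35241037e+00
  3.53546117e-04 -5.48246588e-01] [ 0.49607404 -0.17005625  0.23013535] [-1.08680548e-01  9.94075663e-01  7.73852985e-04 -1.23094765e-03]
[[-0.215, -0.931, -0.296, 0.419], [0.977, -0.204, -0.068, -0.189], [0.002, -0.304, 0.953, 0.373], [0.0, 0.0, 0.0, 1.0]]
```

View pics/w1.png

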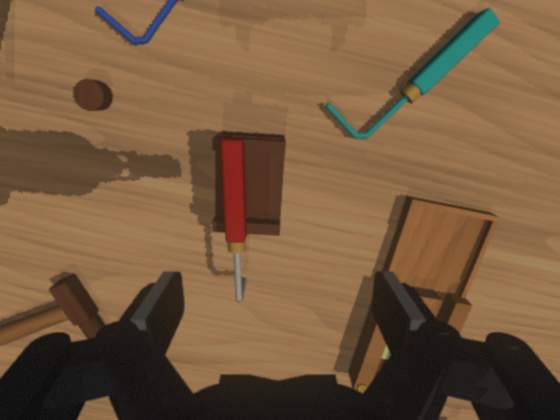

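Wrist view: red handle from (233,140) to (235,242), shank to (239,300). The pale tenon is partly hidden at (387,352).

```bash
python3 - <<'E'
from h import *
c=load('w1.png')
p=onz(c,[(233,139.5),(235.5,242),(239,299)],[.076,.076,.0695]);print(p.round(4))
d=p[1]-p[0];print(np.hypot(*d[:2]),np.arctan2(d[1],d[0]),np.arctan2(*(p[2]-p[0])[[1,0]]))
E
```

```text
[[ 0.4554 -0.2203  0.076 ]
 [ 0.5519 -0.2007  0.076 ]
 [ 0.6186 -0.1859  0.0695]]
0.09839984056778765 0.2007176650245176 0.20817283204694656
```

```bash
python3 -m inch '[[[0,0,0],[-0.016,-0.067,0.06],-1],[[0,0,0],[-0.016,-0.067,0.06],-1],[[0,0,0],[0,0,0.1],-1],[[0,0,0],[0,0,0.1],-1],[[0,0,0],[0,0,0.1],-1],[[0,0,0],[0,0,0],-1],[[0,0,0],[0,0,0],-1]]'
python3 - <<'E'
from h import *
c=load('w1.png')
print(onz(c,[(250,134),(250,142),(250,218),(250,222)],[.056]*4).round(4))
c=snap('wrist','w2.png');o=telemetry.get_obs();print(o['eef_pos'],o['tool_rot'])
E
```

```text
clock: 2.82
eef_pos: [0.513, -0.2049, 0.1045]
tool_rot: [-0.11, 0.994, 0.001, -0.002]
ft_force: [0.6, -0.1, -0.1]
grip_width: 0.0854
grasp_force: 0.0
[[ 0.4495 -0.2077  0.056 ]
 [ 0.4568 -0.2063  0.056 ]
 [ 0.5316 -0.1918  0.056 ]
 [ 0.5358 -0.191   0.056 ]]
[ 0.51475794 -0.20581706  0.10637903] [-1.10230403e-01  9.93906057e-01  8.15023680e-05 -3.15684831e-05]
```

View pics/w2.png

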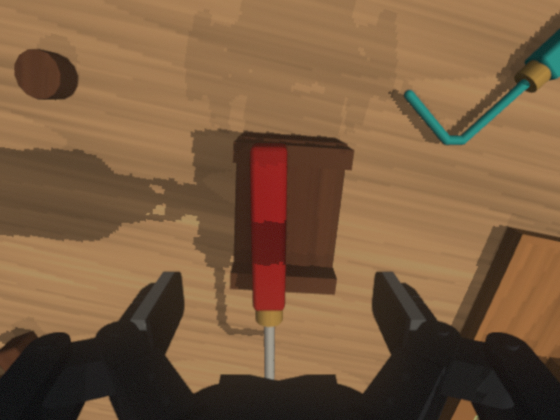

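Handle now spans (270,147)–(269,310), with the batten inner edges around rows 165 and 268.

```bash
python3 - <<'E'
from h import *
c=load('w2.png')
p=onz(c,[(270,147),(269.5,309),(310,166),(310,267),(310,277)],[.076,.076,.040,.04,.056]);print(p.round(4))
d=p[1]-p[0];print(np.hypot(*d[:2]),np.arctan2(d[1],d[0]))
g=p[0]+d*.6;o=telemetry.get_obs();e=o['eef_pos'];Rm=R.from_quat(o['tool_rot']).as_matrix()
print(g,e,Rm.T@(g-e), 'pad-x battens along handle', ((p[2:]-p[0])@d/np.linalg.norm(d)).round(4))
E
```

```text
[[ 0.4561 -0.2214  0.076 ]
 [ 0.551  -0.2011  0.076 ]
 [ 0.4665 -0.1938  0.04  ]
 [ 0.5355 -0.1761  0.04  ]
 [ 0.5349 -0.1779  0.056 ]]
0.09704327717514372 0.21133810572267286
[ 0.51307139 -0.20920128  0.076     ] [ 0.51475794 -0.20581706  0.10637903] [ 0.00238574 -0.00293756  0.03037864] pad-x battens along handle [0.0159 0.0871 0.0861]
```

```bash
python3 -m inch '[[[0,0,0.0016],[0.004,-0.009,0],-1],[[0,0,0],[0,0,0.05],-1],[[0,0,0],[0,0,0.05],-1],[[0,0,0],[0,0,0.05],-1],[[0,0,0],[0,0,0.047],-1],[[0,0,0],[0,0,0],-1],[[0,0,0],[0,0,0],-1]]'; python3 -m inch '[[[0,0,0],[0,0,0],1],[[0,0,0],[0,0,0],1],[[0,0,0],[0,0,0],1],[[0,0,0],[0,0,0],1],[[0,0,0],[0,0,0],1],[[0,0,0],[0,0,0],1],[[0,0,0],[0,0,0],1],[[0,0,0],[0,0,0],1]]'
```

```text
clock: 3.45
eef_pos: [0.515, -0.2101, 0.0477]
tool_rot: [-0.104, 0.995, -0.0, 0.001]
ft_force: [0.8, 0.1, -0.3]
grip_width: 0.0852
grasp_force: 0.0
clock: 4.12
eef_pos: [0.5147, -0.21, 0.0468]
tool_rot: [-0.104, 0.995, -0.0, 0.0]
ft_force: [-0.3, 0.3, 3.9]
grip_width: 0.019
grasp_force: 59.4
```

```bash
python3 -m inch '[[[0,0,0],[0,0,-0.05],1],[[0,0,0],[0,0,-0.1],1],[[0,0,0],[0,0,-0.12],1],[[0,0,0],[0,0,-0.12],1],[[0,0,0],[0,0,-0.03],1],[[0,0,0.015],[0,0,0],1],[[0,0,0.015],[0,0,0],1],[[0,0,0],[0,0,0],1]]'; python3 -m inch '[[[0,0,0],[-0.03,0.06,0],1],[[0,0,0],[-0.033,0.1,0],1],[[0,0,0],[-0.033,0.11,0],1],[[0,0,0],[-0.033,0.11,0],1],[[0,0,0],[-0.033,0.11,0],1],[[0,0,0],[-0.033,0.1,0],1],[[0,0,0],[0,0,0],1],[[0,0,0],[0,0,0],1]]'
python3 - <<'E'
from h import *
w=snap('wrist','w3.png')['img'];s=snap('scene','s3.png')['img']
o=telemetry.get_obs();print(o['eef_pos'],o['tool_rot'],o['grip_width'])
s=cv2.resize(s[170:345,210:400],None,fx=2.4,fy=2.4,interpolation=cv2.INTER_CUBIC)
w=cv2.resize(w[240:],(330,212)) if 0 else w
out=np.zeros((600,800,3),np.uint8);out[:420,:456]=s;w2=cv2.resize(w,(344,258));out[:258,456:]=w2
cv2.imwrite('pics/c3.png',out[:420,:,::-1])
E
```

```text
clock: 4.78
eef_pos: [0.5139, -0.2097, 0.1717]
tool_rot: [-0.01, 1.0, 0.0, -0.0]
ft_force: [-0.9, -0.2, -1.6]
grip_width: 0.019
grasp_force: 58.7
clock: 5.45
eef_pos: [0.5688, -0.0299, 0.171]
tool_rot: [-0.013, 1.0, -0.0, -0.001]
ft_force: [0.8, -0.3, -1.1]
grip_width: 0.019
grasp_force: 58.8
[ 0.56840281 -0.03194435  0.1712912 ] [-1.10407579e-02  9.99938535e-01 -1.85106191e-04 -9.97165422e-04] 0.019000140483913696
```

View pics/c3.png

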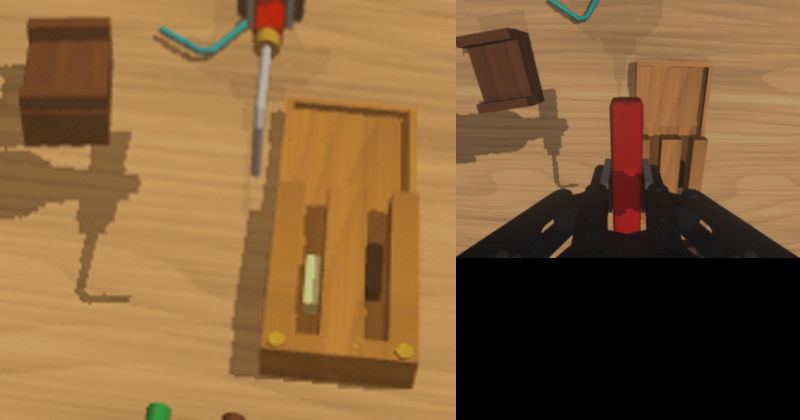

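```bash
python3 - <<'E'
from h import *
w=load('w3.png')['img'][90:318,280:430];s=load('s3.png')['img'][205:325,310:395]
f=lambda i,k:cv2.resize(i,None,fx=k,fy=k,interpolation=cv2.INTER_CUBIC)
out=np.zeros((600,800,3),np.uint8);a=f(w,2.5);out[:a.shape[0],:375]=a;b=f(s,5);out[:600,375:]=b
cv2.imwrite('pics/c4.png',out[:,:,::-1])
E
```

```text
(no output)
```

View pics/c4.png

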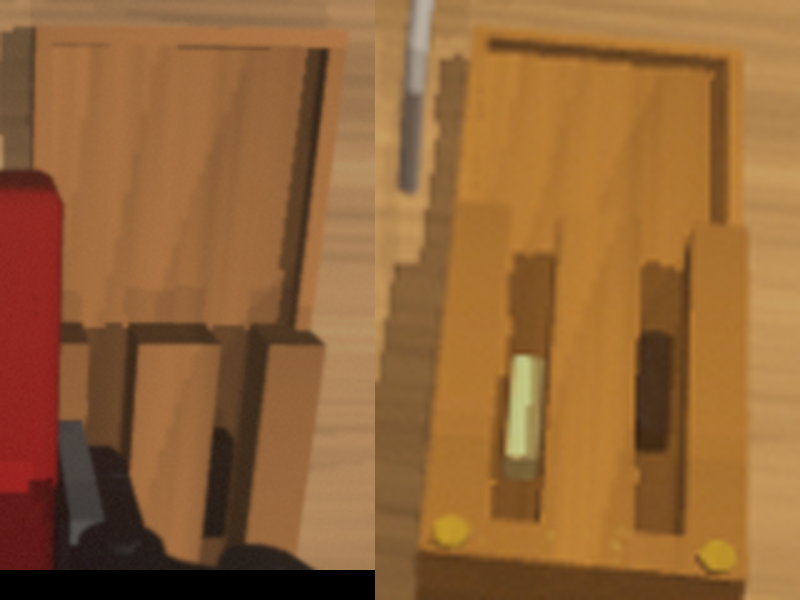

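```bash
cat > fit2.py <<'E'
from h import *
from scipy.optimize import least_squares
A=load('s3.png');B=load('w3.png')
sa=lambda p:(np.array(p)-[375,0])/5+[310,205]
sb=lambda p:np.array(p)/2.5+[280,90]
def W(x,p): c,s=np.cos(x[2]),np.sin(x[2]); p=np.array(p)/1e3; return np.array([x[0]+c*p[0]-s*p[1],x[1]+s*p[0]+c*p[1],p[2]])
def fit(n,obs,x0=[.593,.039,.02]):
    f=lambda x:np.concatenate([proj(c,W(x,p))[0]-q for c,p,q in obs])
    r=least_squares(f,x0,loss='soft_l1'); print(n,np.round(r.x,4),np.round(f(r.x).reshape(-1,2),1).tolist()); return r.x
a=[(A,(140,-33,34),sa((492,520))),(A,(140,-15,34),sa((540,522))),(A,(140,15,34),sa((635,530))),(A,(140,33,34),sa((684,535))),(A,(0,33,34),sa((694,226))),(A,(0,-33,34),sa((510,207))),(A,(0,-15,34),sa((560,215)))]
b=[(B,(0,33,34),sb((265,345))),(B,(0,15,34),sb((219,344))),(B,(0,-15,34),sb((135,343))),(B,(0,-33,34),sb((88,343)))]
e=[(B,(0,33,10),sb((256,327))),(B,(0,15,10),sb((210,326))),(B,(0,-15,10),sb((129,325)))]
Ja=fit('scene',a);Jb=fit('wrist',b+e);J=fit('both',a+b+e)
t=onz(A,[sa(q) for q in[(514,354),(545,356),(505,457),(534,462)]],.024)
for j in(Ja,J):
    c,s=np.cos(j[2]),np.sin(j[2]);print(np.round((t[:,:2]-j[:2])@np.array([[c,-s],[s,c]])*1e3,1).tolist())
tip=onz(A,[sa((408,191))],.1713-.036)[0];o=telemetry.get_obs();e=o['eef_pos'];print('tip',tip,o['eef_pos'],tip-e)
print(R.from_quat(o['tool_rot']).as_matrix().T@(tip-e))
E
python3 fit2.py
```

```text
scene [0.5952 0.0401 0.0238] [[-0.8, -0.1], [0.5, 0.5], [-0.4, 0.5], [0.6, 0.5], [-0.5, -0.9], [0.3, -0.2], [0.2, -0.9]]
wrist [0.5937 0.0383 0.0055] [[1.5, 0.7], [0.4, 0.7], [1.2, 0.5], [0.2, 0.1], [-2.6, -0.8], [-2.4, -0.8], [-0.5, -1.0]]
both [0.5941 0.0387 0.031 ] [[-1.0, -0.5], [0.3, 0.0], [-0.6, -0.1], [0.5, -0.2], [-1.2, -1.5], [-0.4, -0.6], [-0.6, -1.4], [2.0, 0.3], [0.8, 0.8], [1.6, 1.4], [0.7, 1.5], [-2.1, -1.2], [-2.0, -0.7], [-0.1, -0.1]]
[[60.9, -28.2], [60.6, -17.2], [106.3, -28.7], [107.3, -18.7]]
[[61.8, -27.3], [61.6, -16.3], [107.2, -28.1], [108.3, -18.2]]
tip [ 0.68548289 -0.02562936  0.1353    ] [ 0.56840281 -0.03194435  0.1712912 ] [ 0.11708009  0.00631499 -0.0359912 ]
[-0.11726266  0.00374079  0.03575565]
```

```bash
python3 -m inch '[[[0,0,0],[-0.055,0.075,0],1],[[0,0,0],[-0.055,0.076,0],1],[[0,0,0],[0,0,0.06],1],[[0,0,0],[0,0,0.09],1],[[0,0,0],[0,0,0.09],1],[[0,0,0],[0,0,0.05],1],[[0,0,0],[0,0,0],1],[[0,0,0],[0,0,0],1],[[0,0,0],[0,0,0],1]]'
python3 - <<'E'
from h import *
s=snap('scene','s5.png')['img'][205:325,300:395];d=snap('side','d5.png')['img'][130:220,230:350]
f=lambda i,k:cv2.resize(i,None,fx=k,fy=k,interpolation=cv2.INTER_CUBIC)
out=np.zeros((480,800,3),np.uint8);a=f(s,4);out[:480,:380]=a;b=f(d,3.5);out[:315,380:]=b
cv2.imwrite('pics/c5.png',out[:,:,::-1])
E
```

```text
clock: 6.3
eef_pos: [0.6019, 0.0133, 0.0864]
tool_rot: [-0.01, 1.0, -0.0, 0.001]
ft_force: [-0.3, 1.3, -0.6]
grip_width: 0.019
grasp_force: 58.9
```

View pics/c5.png

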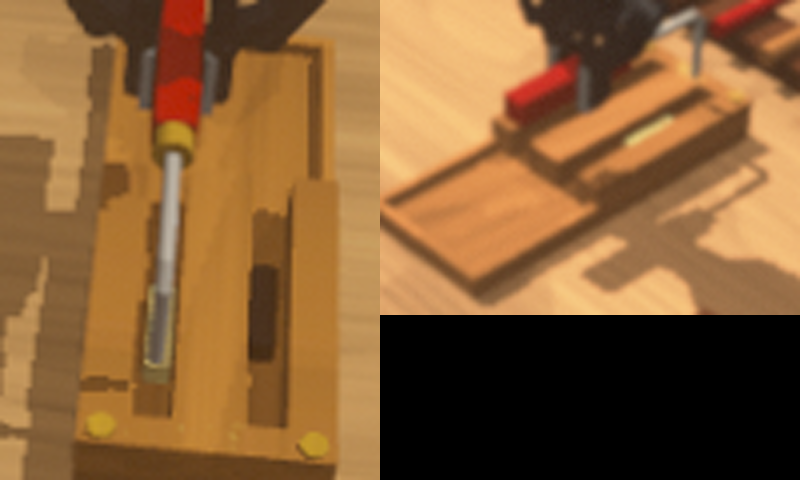

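Hook tip at scene (339,296.5), side (320.6,151.4), hanging above the pale slot; checking numerically.

```bash
python3 - <<'E'
from h import *
A=load('s5.png');B=load('d5.png');o=telemetry.get_obs();e=o['eef_pos'];print(e,o['tool_rot'])
z=e[2]-.036
a=onz(A,[(339,296.5)],z)[0];b=onz(B,[(320.6,151.4)],z)[0];print(a,b)
n=R.from_quat(o['tool_rot']).apply([-.115,0,.036])+e
J=[.5952,.0401,.0238];c,s=np.cos(J[2]),np.sin(J[2])
for p in(a,b,n):print(np.round((p[:2]-J[:2])@np.array([[c,-s],[s,c]])*1e3,1))
E
```

```text
[0.60250952 0.01370634 0.08714971] [-9.99858721e-03  9.99948462e-01 -9.69774601e-06  1.76135244e-03]
[0.72187412 0.01866798 0.05114971] [0.7208136  0.01639892 0.05114971]
[126.1 -24.4]
[125.  -26.7]
[121.8 -27. ]
```

```bash
python3 -m inch '[[[0,0,0],[0.004,0.004,0],1],[[0,0,0],[0,0,0.03],1],[[0,0,0],[0,0,0.03],1],[[0,0,0],[0,0,0.03],1],[[0,0,0],[0,0,0.02],1],[[0,0,0],[0,0,0.016],1],[[0,0,0],[0,0,0],1],[[0,0,0],[0,0,0],1]]'
python3 - <<'E'
from h import *
o=telemetry.get_obs();print(o['eef_pos'],o['ft_force'],o['ft_torque'])
E
```

```text
clock: 7.07
eef_pos: [0.5997, 0.0155, 0.0469]
tool_rot: [-0.01, 1.0, -0.0, -0.0]
ft_force: [0.1, 0.5, -0.1]
grip_width: 0.0191
grasp_force: 59.0
[0.59973364 0.01550706 0.04694033] [ 0.05501129  0.47327468 -0.06707608] [-0.03643928 -0.02739049 -0.01198433]
```

```bash
python3 -m inch '[[[0,0,0],[0.01,0,-0.003],1],[[0,0,0],[0.015,0,0],1],[[0,0,0],[0.015,0,0],1],[[0,0,0],[0.02,0,0],1],[[0,0,0],[0.02,0,0],1],[[0,0,0],[0.02,0,0],1],[[0,0,0],[0.02,0,0],1],[[0,0,0],[0.02,0,0],1],[[0,0,0],[0.02,0,0],1],[[0,0,0],[0.02,0,0],1]]'; python3 -m inch '[[[0,0,0],[0.02,0,0],1],[[0,0,0],[0.02,0,0],1],[[0,0,0],[0.02,0,0],1],[[0,0,0],[0.02,0,0],1],[[0,0,0],[0.02,0,0],1],[[0,0,0],[0.02,0,0],1],[[0,0,0],[0.02,0,0],1],[[0,0,0],[0.02,0,0],1],[[0,0,0],[0.02,0,0],1],[[0,0,0],[0.02,0,0],1]]'; python3 -m inch '[[[0,0,0],[0.02,0,0],1],[[0,0,0],[0.02,0,0],1],[[0,0,0],[0.015,0,0],1],[[0,0,0],[0.01,0,0],1],[[0,0,0],[0,0,0],1],[[0,0,0],[0,0,0],1]]'
python3 - <<'E'
from h import *
s=snap('scene','s6.png')['img'][190:330,300:410];
cv2.imwrite('pics/c6.png',cv2.resize(s,None,fx=4,fy=4,interpolation=cv2.INTER_CUBIC)[:,:,::-1])
E
```

```text
clock: 7.9
eef_pos: [0.5453, 0.0144, 0.0484]
tool_rot: [-0.01, 1.0, -0.0, 0.0]
ft_force: [0.3, 0.4, 0.3]
grip_width: 0.0191
grasp_force: 59.0
clock: 8.73
eef_pos: [0.4853, 0.0131, 0.0483]
tool_rot: [-0.01, 1.0, 0.0, 0.0]
ft_force: [-0.2, -0.1, -0.4]
grip_width: 0.0189
grasp_force: 59.0
clock: 9.23
eef_pos: [0.4665, 0.0127, 0.0484]
tool_rot: [-0.01, 1.0, 0.0, 0.0]
ft_force: [0.4, 0.2, -1.4]
grip_width: 0.0189
grasp_force: 59.0
```

View pics/c6.png

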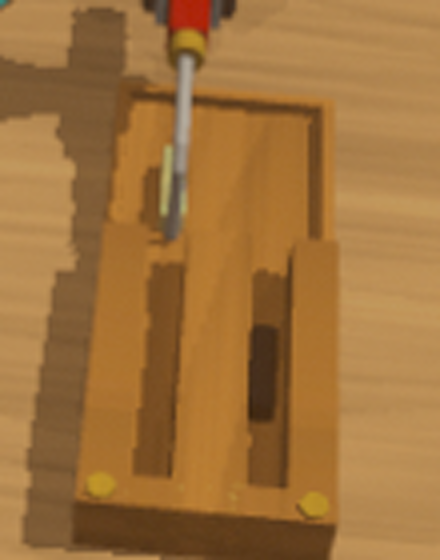

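Tenon drawn out onto the apron, with the hook tip at crop (172,238) just before the mouth and the black tenon still at (262,375). Now backing off, lifting and returning.

```bash
python3 -m inch '[[[0,0,0],[-0.005,0,0],1],[[0,0,0],[-0.005,0,0],1],[[0,0,0],[0,0,-0.05],1],[[0,0,0],[0,0,-0.1],1],[[0,0,0],[0,0,-0.12],1],[[0,0,0],[0,0,-0.1],1],[[0,0,0],[0,0,-0.043],1]]'; python3 -m inch '[[[0,0,0],[-0.017,-0.06,0],1],[[0,0,0],[-0.017,-0.1,0],1],[[0,0,0],[-0.017,-0.115,0],1],[[0,0,0],[-0.017,-0.115,0],1],[[0,0,0],[-0.017,-0.115,0],1],[[0,0,0],[-0.017,-0.1,0],1],[[0,0,0],[-0.017,-0.08,0],1],[[0,0,0],[-0.017,-0.06,0],1],[[0,0,-0.015],[0,0,0],1],[[0,0,-0.015],[0,0,0],1]]'; python3 -m inch '[[[0,0,0],[0,0,0],1],[[0,0,0],[0,0,0],1],[[0,0,0],[0,0,0],1]]'
python3 - <<'E'
from h import *
A=snap('scene','s7.png')
hsv=cv2.cvtColor(A['img'],cv2.COLOR_RGB2HSV)
m=cv2.inRange(hsv,(25,50,120),(50,255,255));m[:,:300]=0;m[:,400:]=0;m[:190]=0;m[:][330:]=0
v,u=np.nonzero(m);print(len(u),u.min(),u.max(),v.min(),v.max())
n,l,st,_=cv2.connectedComponentsWithStats(m);k=1+st[1:,4].argmax();print(st[k])
v,u=np.nonzero(l==k);r=cv2.minAreaRect(np.c_[u,v].astype(np.float32));q=cv2.boxPoints(r)
t=onz(A,q,.024);J=[.5952,.0401,.0238];c,s=np.cos(J[2]),np.sin(J[2]);print(np.round((t[:,:2]-J[:2])@np.array([[c,-s],[s,c]])*1e3,1).tolist())
o=telemetry.get_obs();print(o['eef_pos'],o['tool_rot'])
E
```

```text
clock: 9.87
eef_pos: [0.4721, 0.0129, 0.1766]
tool_rot: [-0.01, 1.0, 0.0, 0.004]
ft_force: [1.1, -0.0, -1.2]
grip_width: 0.0191
grasp_force: 59.0
clock: 10.7
eef_pos: [0.5152, -0.2115, 0.1717]
tool_rot: [-0.105, 0.994, 0.0, -0.0]
ft_force: [0.3, -0.3, -1.0]
grip_width: 0.019
grasp_force: 58.9
clock: 10.95
eef_pos: [0.5149, -0.2097, 0.1721]
tool_rot: [-0.104, 0.995, 0.0, -0.0]
ft_force: [0.3, 0.6, -0.1]
grip_width: 0.0189
grasp_force: 58.9
94 340 346 227 243
[340 227   7  17  94]
[[-17.9, -29.0], [-60.3, -28.5], [-60.3, -17.8], [-17.9, -18.6]]
[ 0.51492139 -0.20956388  0.17217886] [-1.03883808e-01  9.94589439e-01  1.28445224e-05 -3.61117359e-05]
```

Tenon spans jig x −60 to −18, wholly clear of the slot. Lowering the pick onto its rest.

```bash
python3 -m inch '[[[0,0,0],[0,0,0.06],1],[[0,0,0],[0,0,0.1],1],[[0,0,0],[0,0,0.1],1],[[0,0,0],[0,0,0.07],1],[[0,0,0],[0,0,0.04],1],[[0,0,0],[0,0,0.025],1],[[0,0,0],[0,0,0.015],1],[[0,0,0],[0,0,0.006],1],[[0,0,0],[0,0,0],1],[[0,0,0],[0,0,0],1]]'
```

```text
clock: 11.83
eef_pos: [0.5157, -0.2101, 0.0485]
tool_rot: [-0.104, 0.995, -0.0, 0.001]
ft_force: [-0.1, -0.2, -0.2]
grip_width: 0.0187
grasp_force: 58.9
```

```bash
python3 -m inch '[[[0,0,0],[0,0,0.003],1],[[0,0,0],[0,0,0],1],[[0,0,0],[0,0,0],1],[[0,0,0],[0,0,0],1]]'; python3 -m inch '[[[0,0,0],[0,0,0],0.3],[[0,0,0],[0,0,0],-0.3],[[0,0,0],[0,0,0],-1],[[0,0,0],[0,0,0],-1],[[0,0,0],[0,0,0],-1],[[0,0,0],[0,0,0],-1],[[0,0,0],[0,0,0],-1],[[0,0,0],[0,0,0],-1],[[0,0,0],[0,0,0],-1],[[0,0,0],[0,0,0],-1]]'
```

```text
clock: 12.17
eef_pos: [0.5151, -0.2099, 0.0469]
tool_rot: [-0.104, 0.995, -0.0, 0.0]
ft_force: [0.6, -0.1, -1.2]
grip_width: 0.0189
grasp_force: 58.9
clock: 13.0
eef_pos: [0.5149, -0.2098, 0.0465]
tool_rot: [-0.104, 0.995, -0.0, -0.0]
ft_force: [-0.5, 0.0, -1.1]
grip_width: 0.0855
grasp_force: 0.0
```

Released. Rising to the same height as w2 and comparing the pick with the pictures from the start.

```bash
python3 -m inch '[[[0,0,0],[0,0,-0.04],-1],[[0,0,0],[0,0,-0.08],-1],[[0,0,0],[0,0,-0.1],-1],[[0,0,0],[0,0,-0.12],-1],[[0,0,0],[0,0,-0.12],-1],[[0,0,0],[0,0,-0.1],-1],[[0,0,0],[0.1,0.1,0],-1],[[0,0,0],[0.1,0.1,0],-1],[[0,0,0],[0,0,0],-1],[[0,0,0],[0,0,0],-1]]'
python3 - <<'E'
from h import *
A=snap('scene','s8.png');B=snap('side','d8.png')
def red(c,box):
    h=cv2.cvtColor(c['img'],cv2.COLOR_RGB2HSV);m=cv2.inRange(h,(0,180,90),(6,255,255))|cv2.inRange(h,(174,180,90),(180,255,255))
    k=np.zeros_like(m);k[box[1]:box[3],box[0]:box[2]]=1;v,u=np.nonzero(m*k);r=cv2.minAreaRect(np.c_[u,v].astype(np.float32));return len(u),u.mean().round(2),v.mean().round(2),np.round(r,1) if 0 else r
for f,c,b in(('s1.png',A,(205,160,270,265)),('d1.png',B,(280,190,370,280))):
    o=load(f);print(red(o,b));print(red(c,b))
    x=slice(b[1],b[3]),slice(b[0],b[2]);d=np.abs(o['img'][x].astype(int)-c['img'][x]).max(2);print('diff px>60',(d>60).sum())
h=slice(270,305),slice(358,375);print('black',np.abs(load('s1.png')['img'][h].astype(int)-A['img'][h]).max())
E
```

```text
clock: 13.83
eef_pos: [0.4421, -0.163, 0.2141]
tool_rot: [-0.105, 0.994, 0.001, -0.001]
ft_force: [1.2, 0.5, 0.4]
grip_width: 0.0852
grasp_force: 0.0
(322, np.float64(230.55), np.float64(187.16), ((230.5, 187.0), (34.0, 9.0), 90.0))
(323, np.float64(230.56), np.float64(187.22), ((230.5, 187.5), (33.0, 9.0), 90.0))
diff px>60 0
(414, np.float64(326.36), np.float64(235.66), ((326.39501953125, 235.50552368164062), (10.777765274047852, 42.44209289550781), 41.987213134765625))
(422, np.float64(326.33), np.float64(235.84), ((326.45501708984375, 235.11175537109375), (11.581477165222168, 42.935279846191406), 40.36453628540039))
diff px>60 0
black 9
```

The pick is back within a fraction of a pixel, and the black tenon's patch of the picture is unchanged.

```bash
python3 -c "
from workcell import workorder;print(workorder.job_done())"
```

```text
the job is handed in; nothing more can be done
None
```

The job is handed in at about 14 s on the robot's clock: the pale tenon lies on the apron about 18 mm clear of the slot mouth, the black tenon shows no change in the camera image, and the pick is back on its rest within a fraction of a pixel of where it started.

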